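# Load, latch and clamp the shaker crate

### The job

Get the shaker crate ready for a run: stand every closed sample jar that is on the worktop upright in the open blue crate, one to a place, then shut the lid, swing the bail of the front draw latch over its keeper until it lies level, and only then press the latch handle down past centre until it lies flat. Finally clamp the crate down: screw the red lever-headed axle clockwise until it is snug, with its lever still standing up, then fold the lever fully down; do not disturb the timer, the petri dish or the tally counter.

Things in the scene. Friction and masses are not known exactly. Their poses are not given: they have to be found in the camera images.
- shaker_base: aluminium base plate, 150 x 360 x 14 mm, fixed to the worktop (place and yaw vary), carrying crate and clamp. Origin on the worktop under the crate's middle; x points from the crate's latch side to its lid hinge, y along the crate towards the clamp, z up; x and y in the other entries are along these axes
- crate_mid (a point): centre of the crate's inner floor, 18 mm above the worktop. Blue open crate, fixed to the plate, 86 (x) x 240 (y) x 40 mm outside, walls 4 mm, rim 54 mm above the worktop; two 20 mm high partitions make three places, and an 8 mm black pad lines the front (-x) wall
- place_0 (a point): floor centre of one of the three places in the crate, at x +4 mm, y -78 mm, 70 x 75 mm clear; takes one jar
- place_1 (a point): floor centre of one of the three places in the crate, at x +4 mm, y 0 mm, 70 x 75 mm clear; takes one jar
- place_2 (a point): floor centre of one of the three places in the crate, at x +4 mm, y 78 mm, 70 x 75 mm clear; takes one jar
- jar_0_mid (a point): centre, half-way up (28 mm above its foot), of a loose closed sample jar: a plain upright cylinder 46 mm across and 56 mm high over all, amber glass with a white paper band and a ribbed white cap (top 17 mm), about 0.12 kg; point z is the jar's axis. Two or three of the four jars are present
- jar_1_mid (a point): centre, half-way up (28 mm above its foot), of a loose closed sample jar: a plain upright cylinder 46 mm across and 56 mm high over all, amber glass with a white paper band and a ribbed blue cap (top 17 mm), about 0.12 kg; point z is the jar's axis. Two or three of the four jars are present
- jar_2_mid (a point): centre, half-way up (28 mm above its foot), of a loose closed sample jar: a plain upright cylinder 46 mm across and 56 mm high over all, amber glass with a white paper band and a ribbed green cap (top 17 mm), about 0.12 kg; point z is the jar's axis. Two or three of the four jars are present
- jar_3_mid (a point): centre, half-way up (28 mm above its foot), of a loose closed sample jar: a plain upright cylinder 46 mm across and 56 mm high over all, amber glass with a white paper band and a ribbed orange cap (top 17 mm), about 0.12 kg; point z is the jar's axis. Two or three of the four jars are present
- lid (a joint): angle of the crate's lid: 0 shut; 1.6 to 1.8 at the start (standing open on the far side), limit 1.85. Hinge line along y at x +47 mm, 54 mm above the worktop. A shell 86 x 240 mm, 36 mm deep, held where it is left by friction (0.14 N m): push its outer (top) face near the free edge to close it
- lid_edge (a point): middle of the lid's free edge on its outer (top) face: 90 mm from the hinge line and 36 mm from the rim plane; on the shut lid at x -43 mm, 90 mm high. Axes turn with the lid: z is the normal of the outer face, -x points from hinge to free edge
- latch_pivot (a point): axis (along y) of the draw latch, at x -68 mm, y 0, 100 mm above the worktop: on a grey bracket 56 mm wide (y) in front of the crate, whose shelf reaches from x -53 to x -115 mm, its top 88 mm above the worktop
- latch_bail (a joint): angle of the latch's steel bail with its red tab: 0 lying level over the lid, its bar behind the keeper; 1.57 standing straight up; 1.45 to 1.58 at the start, limit 1.65. Pivots on the latch axis, 43 mm wide (y), held where it is left by friction (0.03 N m). With the lid shut, push the tab over to +x and down. Keeper: steel post 16 mm wide on the lid at x -36 mm, up to 105 mm above the worktop
- bail_tab (a point): on the red tab (30 mm wide in y, 4 mm thick) at the bail's free end, 60 mm from the latch axis (the tab runs from 38 to 68 mm); when hooked, level, at x -8 mm, 100 mm above the worktop, 10 mm over the lid
- latch_handle (a joint): angle of the latch's handle: 0 pressed home, lying level along the bracket and pointing to -x; 1.57 would be straight up; 1.0 to 1.3 at the start, limit 1.4, so that it leans to -x behind the bail. Pivots on the latch axis, held by friction (0.06 N m)
- latch_handle_end (a point): middle of the red end of the latch handle, 36 mm from the latch axis; handle 24 mm wide (y), 5 mm thick, 42 mm long
- axle_turn (a joint): angle by which the axle is still unscrewed, rad: 0 snug (hard stop), 2.6 to 5.0 at the start, limit 6; grows anticlockwise seen from above, so turning clockwise tightens. Sinks 2 mm per rad. Friction 0.1 N m; stays where it is left. At 0 the folded lever points to -x; at value a that direction is turned by a anticlockwise
- axle_lever (a joint): angle of the lever on the axle's head: 1.57 standing straight up on the axle's axis (as at the start, also its limit), 0 folded down level. Friction 0.1 N m; stays where it is left
- axle_lever_grip (a point): point on the red lever, 45 mm from its pivot; while the lever stands up it lies on the axle's axis, 140 mm above the worktop when snug. Lever 67 mm long from pivot to end, 14 to 16 mm thick along point y (the pivot's axis), 12 to 14 mm along the other; -x of the point points from pivot to free end
- axle_pivot (a point): lever pivot on the axle's vertical axis (x 0, y 175 mm), 95 mm above the worktop when snug; its y is the pivot's axis, the lever folds to its -x side. The axle runs through the arm of a grey bracket: arm 36 mm wide, top 70 mm above the worktop, from x -22 to +58 mm
- timer_by: white bench timer, 66 x 66 x 21 mm, bystander; origin under its centre
- dish_by: closed petri dish with cream filling, 90 mm across, 15 mm high, bystander; origin under its centre
- counter_by: hand tally counter, 34 x 47 x 49 mm, bystander; origin under its centre
Things that resemble listed ones, but are neither listed nor needed, are in the scene too. What is shaped like the part that bears jar_1_mid but black or yellow is not meant.

How it is judged:
On the way, in this order (a step that is already met when the one before it is completed fails the run):
1. all jars present stand in the crate, let go, with the lid still open (x of jar_0_mid in the frame of crate_mid between -0.04 and 0.04 m and y of jar_0_mid in the frame of crate_mid between -0.118 and 0.118 m and z of jar_0_mid in the frame of crate_mid between 0.02 and 0.036 m and angle between each of jar_0_mid, jar_1_mid, jar_2_mid, jar_3_mid's own z axis and vertical below 0.2 rad and x of jar_1_mid in the frame of crate_mid between -0.04 and 0.04 m and y of jar_1_mid in the frame of crate_mid between -0.118 and 0.118 m and z of jar_1_mid in the frame of crate_mid between 0.02 and 0.036 m and x of jar_2_mid in the frame of crate_mid between -0.04 and 0.04 m and y of jar_2_mid in the frame of crate_mid between -0.118 and 0.118 m and z of jar_2_mid in the frame of crate_mid between 0.02 and 0.036 m and x of jar_3_mid in the frame of crate_mid between -0.04 and 0.04 m and y of jar_3_mid in the frame of crate_mid between -0.118 and 0.118 m and z of jar_3_mid in the frame of crate_mid between 0.02 and 0.036 m and contact force between the fingers and jar_0 below 0.2 N and contact force between the fingers and jar_1 below 0.2 N and contact force between the fingers and jar_2 below 0.2 N and contact force between the fingers and jar_3 below 0.2 N and value of joint lid above 1 rad), for 0.2 s.
2. the lid is shut (value of joint lid below 0.07 rad), for 0.2 s.
3. the bail is swung over the keeper while the latch handle is still up (value of joint lid below 0.07 rad and value of joint latch_bail below 0.15 rad and value of joint latch_handle above 0.6 rad), for 0.2 s.
4. the latch handle is pressed home (value of joint lid below 0.07 rad and value of joint each of latch_bail, latch_handle below 0.15 rad), for 0.2 s.
5. the axle is screwed in snug with its lever still up (value of joint axle_turn below 0.2 rad and value of joint axle_lever above 1 rad), for 0.2 s.
6. the axle's lever is folded down (value of joint axle_turn below 0.2 rad and value of joint axle_lever below 0.15 rad), for 0.2 s.
At the end, for the whole second after the job is handed in: every jar present stands upright (within 0.2 rad) on the crate's floor; lid within 0.07 rad of shut, bail, latch handle and axle lever within 0.15 rad of home, axle within 0.2 rad of snug (all of step 4 and all of step 6 and x of jar_0_mid in the frame of crate_mid between -0.04 and 0.04 m and y of jar_0_mid in the frame of crate_mid between -0.118 and 0.118 m and z of jar_0_mid in the frame of crate_mid between 0.02 and 0.036 m and angle between each of jar_0_mid, jar_1_mid, jar_2_mid, jar_3_mid's own z axis and vertical below 0.2 rad and x of jar_1_mid in the frame of crate_mid between -0.04 and 0.04 m and y of jar_1_mid in the frame of crate_mid between -0.118 and 0.118 m and z of jar_1_mid in the frame of crate_mid between 0.02 and 0.036 m and x of jar_2_mid in the frame of crate_mid between -0.04 and 0.04 m and y of jar_2_mid in the frame of crate_mid between -0.118 and 0.118 m and z of jar_2_mid in the frame of crate_mid between 0.02 and 0.036 m and x of jar_3_mid in the frame of crate_mid between -0.04 and 0.04 m and y of jar_3_mid in the frame of crate_mid between -0.118 and 0.118 m and z of jar_3_mid in the frame of crate_mid between 0.02 and 0.036 m); the robot touches nothing.
It fails at once if the timer is moved more than 30 mm (distance of timer_by from where it was at the start of the episode above 0.03 m).
It fails at once if the petri dish is moved more than 30 mm (distance of dish_by from where it was at the start of the episode above 0.03 m).
It fails at once if the tally counter is moved more than 30 mm (distance of counter_by from where it was at the start of the episode above 0.03 m).
Of jar_0, jar_1, jar_2, jar_3 only 2 to 3 are there at a start; the rules pass over those that are not, and their reading is None.
At some moment in a run one of jar_0, jar_1, jar_2, jar_3 may be knocked a few centimetres aside while the robot is not near it.
It also fails if it takes over 208 s, if anything falls off the work surface, if the arm or the gripper's body presses on something with over 40 N, if the wrist force passes 120 N, or if a joint passes its speed limit or range.

### The arm

A 6-joint arm with a two-finger parallel gripper is mounted at the origin on a cart in front of the work surface, level with it; the furniture and walls round the work are solid. World frame = base frame: x ahead of the robot, y to its left, z up, the work surface at z = 0. Lengths are in m, angles in rad, forces in N, time in s.
With the tool pointing down it reaches from about 0.35 to 0.85 m from the base axis. Payload 8.1 kg.
Tool frame: the origin (TCP) lies between the finger pads; the fingertips stand 14 mm ahead of it and the grasp point (between the pads) lies 5 mm behind it (robot.tip_reach is the z of the fingertips in the tool frame, in m); z points along the fingers, y is the line along which they close (so a half turn about z gives the same grasp; the last joint's range is limited). The gripper opens to 93 mm and grips with 3 to 60 N. Pads are 15 mm wide; open, the fingers measure 128 mm over their backs; the gripper's body (75 mm by 188 mm) begins 65 mm behind the grasp point.
Start: joints at [1.077, 0.13, 1.488, -0, 1.523, -0.085], TCP at [0.238, 0.551, 0.233] pointing down, gripper open.
Joint ranges: [-2.96, 2.96], [-0.89, 2.26], [0.02, 2.5], [-1.34, 4.48], [0, 2.73], [-2.66, 2.66]. Speed limits (rad/s): [2.39, 2.39, 2.79, 3.14, 3.14, 3.14].

### API

Orientations are given as a rotation vector (axis times angle).
In Python, from plant import robot gives the robot as it stands. The module is installed in compiled form; this text tells all that it offers.
- The arm moves only by the shell command python3 -m handwheel 'ROWS' [FORCE]. ROWS is JSON, a list of rows, each a list of 7 numbers: the closure, from -1 (fully open) to 1 (shut), then the shift along the tool's x, y, z each as a share of 100 cm, from -1 to 1, then the turn, a rotation vector about the tool's x, y, z each as a share of 180 degrees, from -1 to 1. In form: [[grip, tx, ty, tz, rx, ry, rz], ...]. A call has 1 to 20 rows; each row is the pose to reach, as a shift and turn from the pose commanded when the call began, along the tool's axes at that moment, turning the shorter way round; what a row does not reach only later rows make up. A row lasts 1/8 s, in which the tool goes at most 62.5 mm and 10.7 degrees, less where a joint would pass 70% of its speed; a pose out of reach is approached as far as the arm can. A call with a number of a shift or a turn outside -1 to 1 is refused whole. A call with a gripper value outside its range is refused whole. The fingers move at their own pace and stop on an object; FORCE is the grip in N (left out, the last holds). Time passes only in rows, so rows that repeat a pose let the fingers close. It gives the time, the measured TCP pose, the force, the opening and the grip force at its end, in the units of the state.
- robot.read_state(): the state, without advancing time (a new reading comes with each control period).
- robot.read_camera(name): name is "side" or "top" or "wrist"; returns a dict with "frame" (480x640x3 uint8, red, green, blue), "fx", "fy", "cx", "cy" (pixels), "rvec" (rotation vector, rad) and "tvec" (3), from world to camera coordinates, as OpenCV has them; the wrist camera has in their place "T_tool_cam" (4x4, takes a point from camera to tool coordinates, whose origin is the TCP and whose axes are the flange's). Camera axes: x right, y down, z forward; pixel columns grow to the right and rows downward; lengths in m; the calibration is good to about 2 mm. A picture is of the moment at which its call begins: read the wrist's pose just before it. There is no depth.
- robot.close_job(): hands the job in; it is judged then, once.
Trained networks look in a picture, given as the dict that the camera call returned (one of the last four; its "shot" number tells which), for a name from the list of things; names that differ only in an ending like _2 or _b are one class to them, and where a whole thing is asked for, a point or a joint stands for the part that bears it (a point fixed in the world has none). Each returns a list of dicts, best first, with "conf" (0 to 1); they miss things now and then, are a little off and sometimes report something else, mostly with a low value. They report only what shows in the picture. A call takes as long as a camera call. They do not tell look-alikes from the thing itself.
- robot.regions_of(picture, name): "mask" (480x640 bool, what is visible of it) and "rect" ([left, top, right, bottom] in pixels, round what is visible of it).
The state is a dict: "t": time; "q": joint angles; "dq": joint speeds; "joint_torque": joint torques, N m; "tool_pos": TCP position; "orientation": TCP orientation; "force": force on the tool from outside, world axes, zero at the start; "wrist_torque": the same for the moment, N m; "opening": finger opening in m; "gripper_force": force on a finger pad.
Only numpy, scipy, OpenCV 4.12 (cv2) and the standard library are available. Lean on these libraries where they do the work, as an engineer would, in place of code of your own. Each camera call takes 0.05 s, during which the arm holds its last target. There are 200 camera calls.

## Working session

There is one attempt and no reset: what is moved stays moved. The work goes in short steps, Python scripts to look and compute and a shell command to move; the robot and the scene stay as the last step left them, time stands still between calls to the robot, and variables do not carry over. Pictures are saved under pics/ and viewed, at most 14 in all, crops included, and the job is handed in when it is done.

```bash
mkdir -p pics; cat > h.py <<'E'
import numpy as np, cv2, pickle
from scipy.spatial.transform import Rotation as R
from plant import robot
def cam(name):
    s=robot.read_state(); p=robot.read_camera(name)
    K=np.array([[p['fx'],0,p['cx']],[0,p['fy'],p['cy']],[0,0,1]])
    if name=='wrist':
        T=np.eye(4);T[:3,:3]=R.from_rotvec(s['orientation']).as_matrix();T[:3,3]=s['tool_pos']
        Tw=T@np.array(p['T_tool_cam']); Rw=Tw[:3,:3]; c=Tw[:3,3]
    else:
        Rw=R.from_rotvec(np.ravel(p['rvec'])).as_matrix().T; c=-Rw@np.ravel(p['tvec'])
    return p,K,Rw,c
def ray(C,uv,z):
    p,K,Rw,c=C; d=Rw@np.linalg.inv(K)@np.array([uv[0],uv[1],1.]); return c+d*(z-c[2])/d[2]
def proj(C,X):
    p,K,Rw,c=C; v=K@(Rw.T@(np.array(X,float)-c)); return v[:2]/v[2]
def save(C,n): cv2.imwrite('pics/'+n,cv2.cvtColor(C[0]['frame'],cv2.COLOR_RGB2BGR))
def rel(target,rv=None):
    "rows shift in tool axes (m) to reach world target from now, optional turn"
    s=robot.read_state(); A=R.from_rotvec(s['orientation'])
    sh=A.inv().apply(np.array(target)-s['tool_pos'])
    return np.round(sh,4)
E
python3 - <<'E'
from h import *
for n in ['top','side']:
    C=cam(n); save(C,n+'0.png'); print(n,C[3],C[0]['fx'])
    for k in ['shaker_base','jar_0_mid','jar_1_mid','jar_2_mid','jar_3_mid','lid','latch_bail','latch_handle','axle_lever','timer_by','dish_by','counter_by']:
        for r in robot.regions_of(C[0],k)[:3]:
            ys,xs=np.nonzero(r['mask']); print(k,round(r['conf'],2),r['rect'],len(xs),xs.mean().round(1),ys.mean().round(1))
print(robot.read_state())
E
```

```text
top [ 0.33327675 -0.01066342  1.24229522] 436.8857835407867
shaker_base 0.56 [276.5, 197.0, 406.1, 284.0] 8509 344.2 240.6
jar_1_mid 0.85 [220.1, 266.7, 238.1, 290.1] 269 229.2 278.8
jar_1_mid 0.52 [252.2, 279.3, 264.4, 296.3] 222 258.2 287.3
jar_1_mid 0.48 [232.9, 239.3, 248.7, 263.5] 268 237.5 249.7
jar_2_mid 0.75 [172.2, 264.9, 188.8, 279.1] 282 181.9 270.7
jar_2_mid 0.31 [286.9, 232.4, 299.4, 246.2] 92 293.4 241.5
jar_3_mid 0.71 [171.7, 262.1, 188.1, 279.2] 294 182.2 270.6
lid 0.76 [310.9, 198.1, 404.3, 225.2] 2213 358.5 213.8
lid 0.53 [291.2, 199.4, 406.9, 285.3] 5904 355.4 235.7
lid 0.5 [288.8, 236.8, 298.1, 248.3] 93 293.6 241.9
latch_bail 0.5 [352.2, 261.4, 370.2, 270.0] 76 362.4 263.8
latch_bail 0.32 [436.3, 221.5, 464.6, 248.8] 817 450.6 234.0
latch_bail 0.16 [289.8, 197.1, 410.3, 285.7] 5938 354.9 235.5
latch_handle 0.69 [313.1, 202.6, 407.7, 227.5] 2208 358.6 213.9
latch_handle 0.52 [288.5, 198.5, 405.3, 288.3] 5981 355.1 235.6
latch_handle 0.39 [355.9, 266.7, 367.4, 274.8] 71 361.0 268.7
axle_lever 0.61 [287.1, 197.6, 406.2, 284.5] 6158 354.7 235.5
axle_lever 0.61 [357.9
[... 914 characters left out ...]
.3, 209.0] 17 346.1 204.4
{'t': 1.3, 'q': array([ 1.07661725e+00,  1.30382984e-01,  1.48819581e+00, -2.37197690e-05,
        1.52301633e+00, -8.54002040e-02]), 'dq': array([-0.00194776,  0.00048386,  0.0013051 , -0.00125295, -0.00086517,
        0.00150309]), 'joint_torque': array([ 1.31888796e-04, -5.59779024e+01, -4.92027926e+01,  7.68707274e-02,
        2.33477721e-02, -4.36501966e-05]), 'tool_pos': array([0.23848153, 0.5505705 , 0.2326477 ]), 'orientation': array([ 6.37640796e-01,  3.07617951e+00, -1.43452780e-05]), 'force': array([ 0.16495938,  0.21547661, -0.87966634]), 'wrist_torque': array([ 0.01971498, -0.01209711,  0.02395593]), 'gripper_force': 0.0, 'opening': 0.09311210850672143}
```

```bash
python3 - <<'E'
import cv2
a=cv2.imread('pics/top0.png')[170:320,150:500]; cv2.imwrite('pics/top0c.png',cv2.resize(a,(800,343),interpolation=cv2.INTER_CUBIC))
a=cv2.imread('pics/side0.png')[160:400,240:480]; cv2.imwrite('pics/side0c.png',cv2.resize(a,(600,600),interpolation=cv2.INTER_CUBIC))
E
```

```text
(no output)
```

View pics/top0c.png

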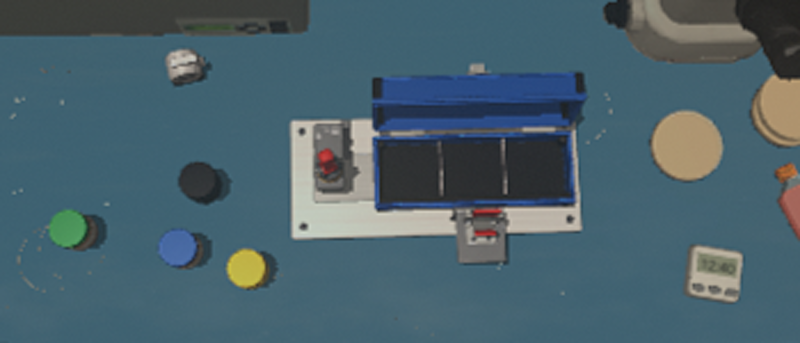

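View pics/side0c.png

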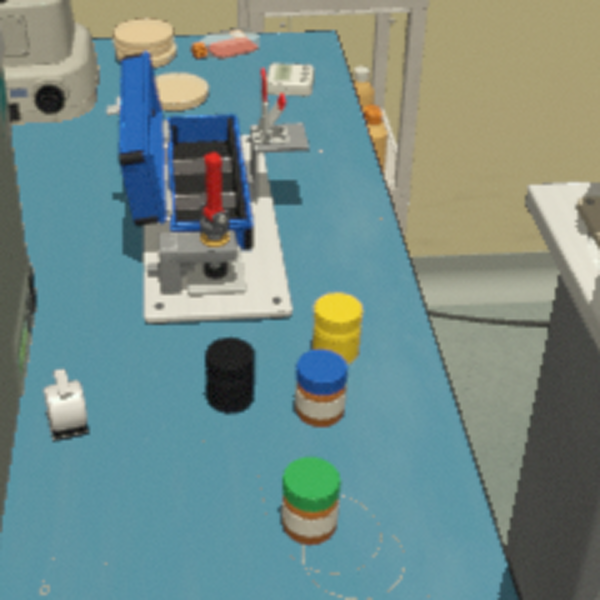

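The top crop shows jars at (68,228) green and (178,247) blue; the look-alikes are black (200,182) and yellow (246,268), both plain without a paper band (the side crop confirms this: bands only at (310,515) and (320,405)). So jar_2 (green) and jar_1 (blue) are the ones present. The crate's clamp is to the left, the latch faces the robot, and the lid is open on the far side.

```bash
cat >> h.py <<'E'
def capcen(C,lo,hi,z=.056,roi=None):
    "centroid of hue blob -> world at z"
    hsv=cv2.cvtColor(C[0]['frame'],cv2.COLOR_RGB2HSV); m=cv2.inRange(hsv,lo,hi)
    if roi is not None:
        k=np.zeros_like(m); l,t,r,b=roi; k[t:b,l:r]=1; m*=k
    n,l,st,ce=cv2.connectedComponentsWithStats(m); i=1+st[1:,4].argmax()
    return ce[i].round(1),st[i],ray(C,ce[i],z).round(4)
E
python3 - <<'E'
from h import *
C=cam('top')
# plate corners in crop coords (top of plate z=.014)
for n,(u,v) in dict(FL=(291,238),BL=(291,121),BR=(575,125),FR=(580,230)).items():
    print(n,ray(C,(u/2.286+150,v/2.286+170),.014).round(4))
hsv=cv2.cvtColor(C[0]['frame'],cv2.COLOR_RGB2HSV)
m=cv2.inRange(hsv,(0,0,140),(179,60,255)); m[:, :270]=0; m[:,412:]=0; m[:195]=0; m[290:]=0
pts=np.argwhere(m)[:,::-1].astype(np.float32)
r=cv2.minAreaRect(pts); print(r,[ray(C,b,.014).round(4) for b in cv2.boxPoints(r)])
for n,uv in dict(green=(179.7,269.7),blue=(227.9,278.1),yellow=(257.6,287),black=(237.5,249.7)).items(): print(n,ray(C,uv,.056).round(4))
print('timer',ray(C,(461.5,289.8),.02),'dish',ray(C,(450.6,233.6),.015),'counter',ray(C,(230.8,199.5),.04))
print(capcen(C,(50,100,60),(75,255,255),roi=(160,255,205,290)),capcen(C,(105,100,60),(125,255,255),roi=(210,265,250,300)))
E
```

```text
FL [0.4576 0.0815 0.014 ]
BL [0.605  0.0815 0.014 ]
BR [ 0.5951 -0.2762  0.014 ]
FR [ 0.4623 -0.2756  0.014 ]
((340.0, 237.5), (77.0, 126.0), 90.0) [array([0.6761, 0.0824, 0.014 ]), array([ 0.6715, -0.2843,  0.014 ]), array([ 0.4471, -0.2728,  0.014 ]), array([0.4523, 0.0823, 0.014 ])]
green [0.4693 0.343  0.056 ]
blue [0.4445 0.212  0.056 ]
yellow [0.4193 0.1315 0.056 ]
black [0.5221 0.1873 0.056 ]
timer [ 0.40552482 -0.43351124  0.02      ] dish [ 0.56686248 -0.41593832  0.015     ] counter [0.66902423 0.2112978  0.04      ]
(array([179.4, 269.5]), array([171, 262,  18,  16, 216], dtype=int32), array([0.4698, 0.3437, 0.056 ])) (array([227.2, 277.8]), array([219, 270,  17,  17, 227], dtype=int32), array([0.4453, 0.214 , 0.056 ]))
```

```bash
python3 - <<'E'
from h import *
print(rel((.471,.346,.20)), cam('wrist')[0]['T_tool_cam'])
E
```

```text
[-0.2947 -0.0953  0.0326] [[ 4.99337883e-04 -9.61018777e-01 -2.76482658e-01  7.67772754e-02]
 [ 9.99999851e-01  5.41057733e-04 -7.46116698e-05 -1.84175965e-04]
 [ 2.21296296e-04 -2.76482579e-01  9.61018904e-01 -1.52334463e-01]
 [ 0.00000000e+00  0.00000000e+00  0.00000000e+00  1.00000000e+00]]
```

```bash
python3 -m handwheel '[[-1,-0.295,-0.095,0.033,0,0,-0.134],[-1,-0.295,-0.095,0.033,0,0,-0.134],[-1,-0.295,-0.095,0.033,0,0,-0.134],[-1,-0.295,-0.095,0.033,0,0,-0.134],[-1,-0.295,-0.095,0.033,0,0,-0.134],[-1,-0.295,-0.095,0.033,0,0,-0.134],[-1,-0.295,-0.095,0.033,0,0,-0.134],[-1,-0.295,-0.095,0.033,0,0,-0.134]]'
python3 - <<'E'
from h import *
C=cam('wrist'); save(C,'w1.png')
print(capcen(C,(50,100,60),(75,255,255)), robot.read_state()['tool_pos'])
for r in robot.regions_of(C[0],'jar_2_mid')[:2]: print(r['conf'],r['rect'])
E
```

```text
t: 2.4
tool_pos: [0.4705, 0.3473, 0.1999]
orientation: [0.021, -3.141, -0.001]
force: [-0.7, -0.5, 0.2]
opening: 0.093
gripper_force: 0.0
(array([318.6, 229.4]), array([ 293,  203,   53,   53, 2132], dtype=int32), array([0.4697, 0.3452, 0.056 ])) [0.47041029 0.34748029 0.19995177]
0.77 [293.8, 194.2, 345.5, 255.3]
```

View pics/w1.png

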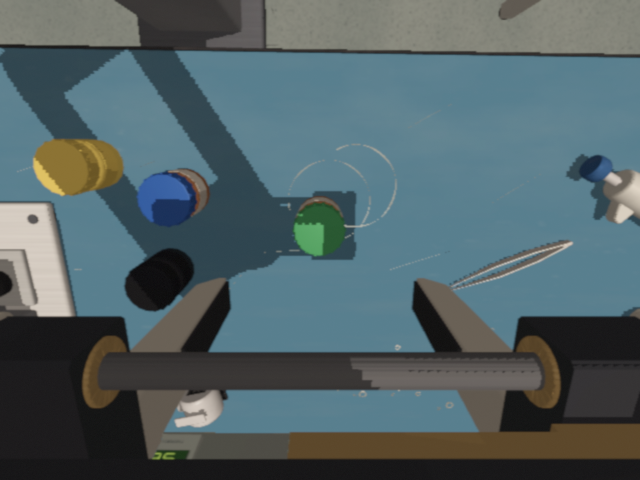

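The wrist view shows the green cap at (319,229) centred between the fingers, with blue at (165,198), and yellow and black further left. Descending to grasp.

```bash
python3 -m handwheel '[[-0.5,0.001,-0.002,0.06,0,0,0],[-0.5,0.001,-0.002,0.12,0,0,0],[-0.5,0.001,-0.002,0.148,0,0,0],[-0.5,0.001,-0.002,0.148,0,0,0],[1,0.001,-0.002,0.148,0,0,0],[1,0.001,-0.002,0.148,0,0,0],[1,0.001,-0.002,0.148,0,0,0],[1,0.001,-0.002,0.148,0,0,0],[1,0.001,-0.002,0.148,0,0,0],[1,0.001,-0.002,0.148,0,0,0],[1,0.001,-0.002,0.1,0,0,0],[1,0.001,-0.002,0.05,0,0,0],[1,0.001,-0.002,-0.02,0,0,0],[1,0.001,-0.002,-0.06,0,0,0],[1,0.001,-0.002,-0.06,0,0,0]]' 25
python3 - <<'E'
from h import *
print(rel((.50,-.10,.26)))
E
```

```text
t: 4.38
tool_pos: [0.4726, 0.3454, 0.2657]
orientation: [-0.019, 3.133, 0.008]
force: [-0.1, 1.1, -0.6]
opening: 0.0455
gripper_force: 25.0
[-0.0219 -0.4457  0.0037]
```

```bash
python3 -m handwheel '[[1,0.04,-0.06,0,0,0,0],[1,0.04,-0.12,0,0,0,0],[1,0.04,-0.18,0,0,0,0],[1,0.04,-0.24,0,0,0,0],[1,0.04,-0.30,0,0,0,0],[1,0.04,-0.36,0,0,0,0],[1,0.04,-0.42,0,0,0,0],[1,0.04,-0.46,0,0,0,0],[1,0.04,-0.46,0,0,0,0],[1,0.04,-0.46,0,0,0,0]]'
python3 - <<'E'
from h import *
C=cam('wrist'); save(C,'w2.png'); pickle.dump((dict(C[0]),)+C[1:],open('w2.pkl','wb'))
print(robot.read_state()['tool_pos'])
E
```

```text
t: 5.62
tool_pos: [0.4355, -0.1159, 0.2585]
orientation: [0.018, -3.14, -0.002]
force: [0.4, 1.0, -0.9]
opening: 0.0452
gripper_force: 25.0
[ 0.43568582 -0.11544301  0.25877893]
```

View pics/w2.png

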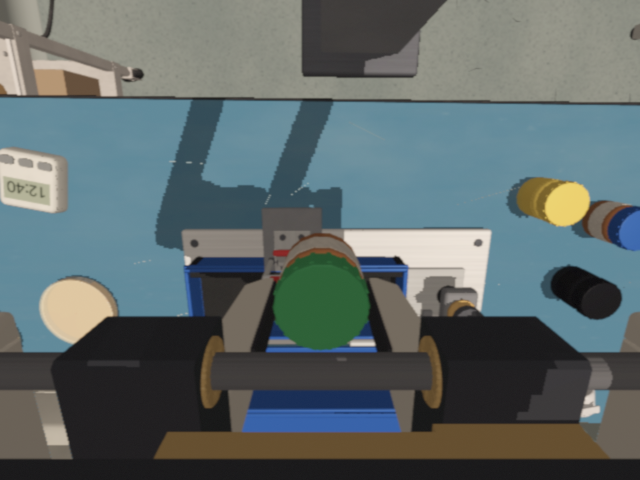

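Wrist view: plate front corners at (183,230) and (489,229), crate front rim corners at (187,260) and (407,259), latch bracket edges at (263,208) and (321,208); the jar is held securely.

```bash
python3 - <<'E'
from h import *
C=pickle.load(open('w2.pkl','rb'))
P=dict(pl=((183,230),.014,(-75,-148)),pr=((489,229),.014,(-75,212)),cl=((187,260),.054,(-43,-120)),cr=((407,259),.054,(-43,120)),bl=((263,208),.088,(-115,-28)),br=((321,208),.088,(-115,28)))
W=[];B=[]
for k,(uv,z,b) in P.items():
    w=ray(C,uv,z); print(k,w.round(4)); 
    if k[0]!='p': W.append(w[:2]);B.append(b)
W=np.array(W);B=np.array(B)/1e3
Wc=W-W.mean(0);Bc=B-B.mean(0)
th=np.arctan2((Bc[:,0]*Wc[:,1]-Bc[:,1]*Wc[:,0]).sum(),(Bc*Wc).sum())
Rm=np.array([[np.cos(th),-np.sin(th)],[np.sin(th),np.cos(th)]])
o=W.mean(0)-Rm@B.mean(0); print('yaw',th,'o',o,'res',(W-(B@Rm.T+o)).round(4).tolist())
for n,b in dict(p0=(.002,-.076),p1=(.002,0),clamp=(0,.175),lat=(-.068,0)).items(): print(n,(Rm@b+o).round(4))
E
```

```text
pl [ 0.4628 -0.2746  0.014 ]
pr [0.4575 0.0782 0.014 ]
cl [ 0.4852 -0.2576  0.054 ]
cr [ 0.4814 -0.0239  0.054 ]
bl [ 0.4216 -0.1695  0.088 ]
br [ 0.421 -0.116  0.088]
yaw 0.018306657986916778 o [ 0.53127181 -0.14029316] res [[-0.0053, 0.0035], [-0.0047, -0.0028], [0.0048, 0.0009], [0.0052, -0.0016]]
p0 [ 0.5347 -0.2162]
p1 [ 0.5333 -0.1403]
clamp [0.5281 0.0347]
lat [ 0.4633 -0.1415]
```

```bash
python3 -m handwheel '[[1,-0.05,-0.05,0,0,0,0],[1,-0.096,-0.101,0,0,0,0],[1,-0.096,-0.101,0,0,0,0],[1,-0.096,-0.101,0.05,0,0,0],[1,-0.096,-0.101,0.1,0,0,0],[1,-0.096,-0.101,0.14,0,0,0],[1,-0.096,-0.101,0.165,0,0,0],[1,-0.096,-0.101,0.165,0,0,0]]'
python3 - <<'E'
from h import *
C=cam('wrist'); save(C,'w3.png')
print(robot.read_state()['tool_pos'])
C=cam('side');cv2.imwrite('pics/s3.png',cv2.resize(cv2.cvtColor(C[0]['frame'],cv2.COLOR_RGB2BGR)[100:300,220:420],(600,600)))
E
```

```text
t: 6.68
tool_pos: [0.5315, -0.2136, 0.0922]
orientation: [0.022, -3.137, -0.004]
force: [-0.7, 1.7, -0.8]
opening: 0.0457
gripper_force: 25.0
[ 0.53280428 -0.21454829  0.09432693]
```

View pics/w3.png

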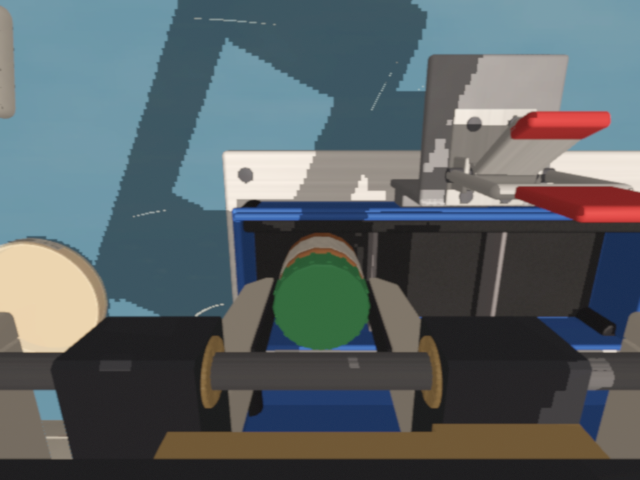

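Wrist view: green jar (322,300) sits over place_0, between the left wall (~250) and the partition (~372); bail tab (590,205) and handle (560,125) are clear to the right. Lowering and releasing.

```bash
python3 -m handwheel '[[1,0,0,0.012,0,0,0],[1,0,0,0.022,0,0,0],[1,0,0,0.022,0,0,0],[1,0,0,0.022,0,0,0],[-0.25,0,0,0.022,0,0,0],[-0.25,0,0,0.022,0,0,0],[-0.25,0,0,0.022,0,0,0],[-0.25,0,0,-0.03,0,0,0],[-0.25,0,0,-0.08,0,0,0],[-0.25,0,0,-0.14,0,0,0],[-0.25,0,0,-0.19,0,0,0],[-0.5,0.08,0.05,-0.19,0,0,0],[-0.5,0.09,0.11,-0.19,0,0,0],[-0.5,0.09,0.17,-0.19,0,0,0],[-0.5,0.09,0.23,-0.19,0,0,0],[-0.5,0.09,0.29,-0.19,0,0,0],[-0.5,0.09,0.35,-0.19,0,0,0],[-0.5,0.09,0.41,-0.19,0,0,0],[-0.5,0.09,0.43,-0.19,0,0,0],[-0.5,0.09,0.43,-0.19,0,0,0]]'
python3 - <<'E'
from h import *
print(robot.read_state()['tool_pos'])
C=cam('wrist'); save(C,'w4.png')
print(capcen(C,(105,150,60),(125,255,255),roi=(150,100,500,310)))
C=cam('top'); save(C,'t4.png')
a=cv2.imread('pics/t4.png')[185:295,200:420]; cv2.imwrite('pics/t4c.png',cv2.resize(a,(800,400),interpolation=cv2.INTER_CUBIC))
pickle.dump((dict(C[0]),)+C[1:],open('t4.pkl','wb'))
E
```

```text
t: 9.28
tool_pos: [0.4375, 0.2145, 0.2846]
orientation: [0.025, -3.141, -0.0]
force: [-0.6, 0.1, -0.4]
opening: 0.0697
gripper_force: 0.0
[0.43754475 0.21448862 0.28455729]
(array([320.6, 217.8]), array([ 301,  198,   40,   41, 1262], dtype=int32), array([0.4455, 0.214 , 0.056 ]))
```

View pics/t4c.png

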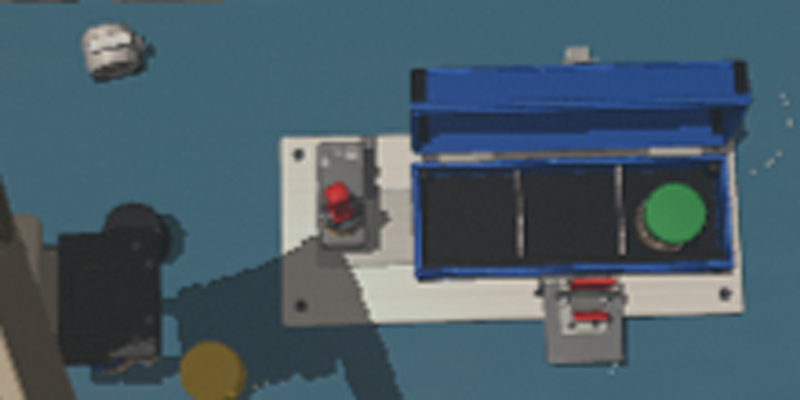

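The top crop shows the green jar standing in place_0 at (673,213); plate corners (282,327), (281,135), (744,313); rim corners (416,279), (730,270). Now the blue jar, 8 mm ahead of the tool.

```bash
python3 -m handwheel '[[-0.45,-0.008,0,0.06,0,0,0],[-0.45,-0.008,0,0.12,0,0,0],[-0.45,-0.008,0,0.18,0,0,0],[-0.45,-0.008,0,0.22,0,0,0],[-0.45,-0.008,0,0.2325,0,0,0],[-0.45,-0.008,0,0.2325,0,0,0],[1,-0.008,0,0.2325,0,0,0],[1,-0.008,0,0.2325,0,0,0],[1,-0.008,0,0.2325,0,0,0],[1,-0.008,0,0.2325,0,0,0],[1,-0.008,0,0.2325,0,0,0],[1,-0.008,0,0.18,0,0,0],[1,-0.008,0,0.12,0,0,0],[1,-0.008,0,0.06,0,0,0],[1,-0.008,0,0.02,0,0,0],[1,-0.008,0,0.02,0,0,0]]' 25
python3 - <<'E'
from h import *
C=pickle.load(open('t4.pkl','rb'))
P=[((282,327),.014,(-75,212)),((281,135),.014,(75,212)),((744,313),.014,(-75,-148)),((416,279),.054,(-43,120)),((730,270),.054,(-43,-120)),((414,160),.054,(43,120)),((547,363),.088,(-115,28)),((624,360),.088,(-115,-28))]
W=np.array([ray(C,(u/3.636+200,v/3.636+185),z)[:2] for (u,v),z,b in P]);B=np.array([b for *_,b in P])/1e3
Wc=W-W.mean(0);Bc=B-B.mean(0)
th=np.arctan2((Bc[:,0]*Wc[:,1]-Bc[:,1]*Wc[:,0]).sum(),(Bc*Wc).sum())
Rm=np.array([[np.cos(th),-np.sin(th)],[np.sin(th),np.cos(th)]])
o=W.mean(0)-Rm@B.mean(0); print('yaw',th,'o',o);print((W-(B@Rm.T+o)).round(4))
for n,b in dict(p0=(.002,-.076),p1=(.002,0),clamp=(0,.175),lat=(-.068,0)).items(): print(n,(Rm@b+o).round(4))
print('lever',[ray(C,(335/3.636+200,190/3.636+185),z).round(3) for z in (.14,.165)])
E
```

```text
t: 11.38
tool_pos: [0.4479, 0.2135, 0.2692]
orientation: [-0.019, 3.134, 0.004]
force: [0.8, -0.1, -1.3]
opening: 0.0455
gripper_force: 25.0
yaw 0.013865519488065947 o [ 0.53369546 -0.13786671]
[[-0.0004  0.0077]
 [ 0.0016  0.0064]
 [ 0.0002  0.0088]
 [-0.003  -0.0046]
 [-0.0028 -0.002 ]
 [ 0.0025 -0.0056]
 [ 0.0007 -0.0053]
 [ 0.0012 -0.0054]]
p0 [ 0.5367 -0.2138]
p1 [ 0.5357 -0.1378]
clamp [0.5313 0.0371]
lat [ 0.4657 -0.1388]
lever [array([0.539, 0.034, 0.14 ]), array([0.534, 0.033, 0.165])]
```

```bash
python3 -m handwheel '[[1,-0.02,-0.06,0,0,0,0],[1,-0.04,-0.12,0,0,0,0],[1,-0.06,-0.18,0,0,0,0],[1,-0.075,-0.24,0,0,0,0],[1,-0.087,-0.30,0,0,0,0],[1,-0.087,-0.352,0,0,0,0],[1,-0.087,-0.352,0,0,0,0],[1,-0.087,-0.352,0.05,0,0,0],[1,-0.087,-0.352,0.1,0,0,0],[1,-0.087,-0.352,0.15,0,0,0],[1,-0.087,-0.352,0.17,0,0,0],[1,-0.087,-0.352,0.17,0,0,0]]'
python3 - <<'E'
from h import *
print(robot.read_state()['tool_pos'])
C=cam('wrist'); save(C,'w5.png')
E
```

```text
t: 12.88
tool_pos: [0.5361, -0.137, 0.0931]
orientation: [0.02, -3.138, -0.002]
force: [-0.2, 0.2, -1.2]
opening: 0.0451
gripper_force: 25.0
[ 0.53606446 -0.13697418  0.09309932]
```

View pics/w5.png

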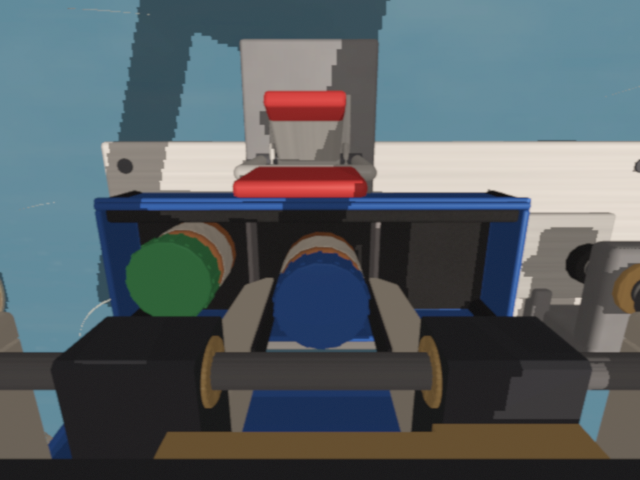

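Wrist view: the blue jar (322,300) is over place_1 between partitions (252) and (375), green (175,275) stands in place_0. Lowering and releasing, then going up and behind the lid.

```bash
python3 -m handwheel '[[1,0,0,0.012,0,0,0],[1,0,0,0.022,0,0,0],[1,0,0,0.022,0,0,0],[1,0,0,0.022,0,0,0],[-0.16,0,0,0.022,0,0,0],[-0.16,0,0,0.022,0,0,0],[-0.16,0,0,0.022,0,0,0],[-0.16,0,0,-0.03,0,0,0],[-0.16,0,0,-0.08,0,0,0],[-0.16,0,0,-0.14,0,0,0],[-0.16,0,0,-0.18,0,0,0],[1,-0.05,0.037,-0.18,0,0,0],[1,-0.10,0.037,-0.18,0,0,0],[1,-0.15,0.037,-0.18,0,0,0],[1,-0.165,0.037,-0.18,0,0,0],[1,-0.165,0.037,-0.18,0,0,0]]'
python3 - <<'E'
from h import *
print(robot.read_state()['tool_pos'])
C=cam('side');cv2.imwrite('pics/s5.png',cv2.resize(cv2.cvtColor(C[0]['frame'],cv2.COLOR_RGB2BGR)[100:300,220:420],(600,600),interpolation=cv2.INTER_CUBIC))
E
```

```text
t: 14.92
tool_pos: [0.7023, -0.0989, 0.2734]
orientation: [0.02, -3.14, -0.001]
force: [-0.8, -0.2, -0.3]
opening: 0.0083
gripper_force: 0.0
[ 0.70229234 -0.09888187  0.27335949]
```

View pics/s5.png

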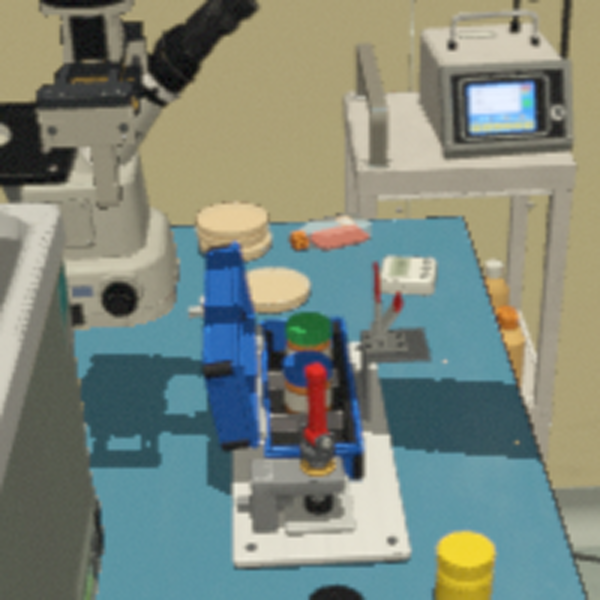

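Both jars stand upright in the crate (green (308,335), blue (307,375)), lid open at (228,345). Closing the lid.

```bash
python3 -m handwheel '[[1,0,0,0.06,0,0,0],[1,0,0,0.12,0,0,0],[1,0,0,0.135,0,0,0],[1,0.03,0,0.135,0,0,0],[1,0.05,0,0.135,0,0,0],[1,0.07,0,0.135,0,0,0],[1,0.081,0,0.13,0,0,0],[1,0.092,0,0.125,0,0,0],[1,0.108,0,0.122,0,0,0],[1,0.125,0,0.122,0,0,0],[1,0.137,0,0.125,0,0,0],[1,0.149,0,0.129,0,0,0],[1,0.16,0,0.135,0,0,0],[1,0.17,0,0.143,0,0,0],[1,0.181,0,0.155,0,0,0],[1,0.186,0,0.162,0,0,0],[1,0.189,0,0.169,0,0,0],[1,0.189,0,0.172,0,0,0],[1,0.189,0,0.172,0,0,0]]'
python3 - <<'E'
from h import *
print(robot.read_state()['tool_pos'])
C=cam('side');cv2.imwrite('pics/s6.png',cv2.resize(cv2.cvtColor(C[0]['frame'],cv2.COLOR_RGB2BGR)[150:300,240:440],(800,600),interpolation=cv2.INTER_CUBIC))
E
```

```text
t: 17.35
tool_pos: [0.5121, -0.1013, 0.1041]
orientation: [0.019, -3.139, -0.0]
force: [-13.8, 2.8, 19.8]
opening: 0.0003
gripper_force: 9.9
[ 0.51212972 -0.10127482  0.10411948]
```

View pics/s6.png

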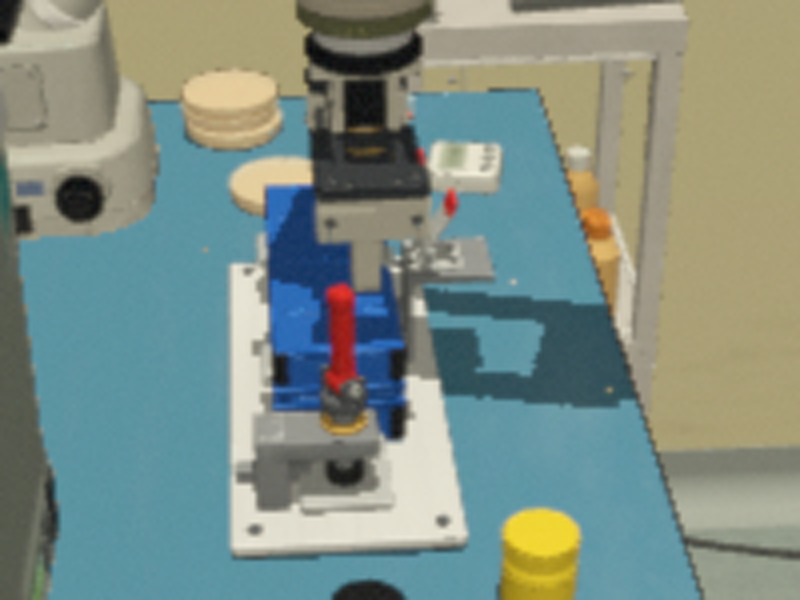

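The lid is shut (gripper tip pressing at (368,285), 20 N upward reaction). Next, up and over to the robot side of the bail.

```bash
python3 -m handwheel '[[1,0,0,-0.04,0,0,0],[1,0,0,-0.10,0,0,0],[1,0,0,-0.141,0,0,0],[1,0.05,-0.02,-0.141,0,0,0],[1,0.087,-0.042,-0.141,0,0,0],[1,0.087,-0.042,-0.141,0,0,0],[1,0.087,-0.042,-0.1,0,0,0],[1,0.087,-0.042,-0.061,0,0,0],[1,0.087,-0.042,-0.061,0,0,0]]'
python3 - <<'E'
from h import *
print(robot.read_state()['tool_pos'])
C=cam('side');cv2.imwrite('pics/s7.png',cv2.resize(cv2.cvtColor(C[0]['frame'],cv2.COLOR_RGB2BGR)[170:270,280:400],(720,600),interpolation=cv2.INTER_CUBIC))
E
```

```text
t: 18.52
tool_pos: [0.4246, -0.1431, 0.1604]
orientation: [0.02, -3.136, -0.005]
force: [-0.5, 0.6, -0.7]
opening: 0.0004
gripper_force: 0.0
[ 0.4246252  -0.14305662  0.16044377]
```

View pics/s7.png

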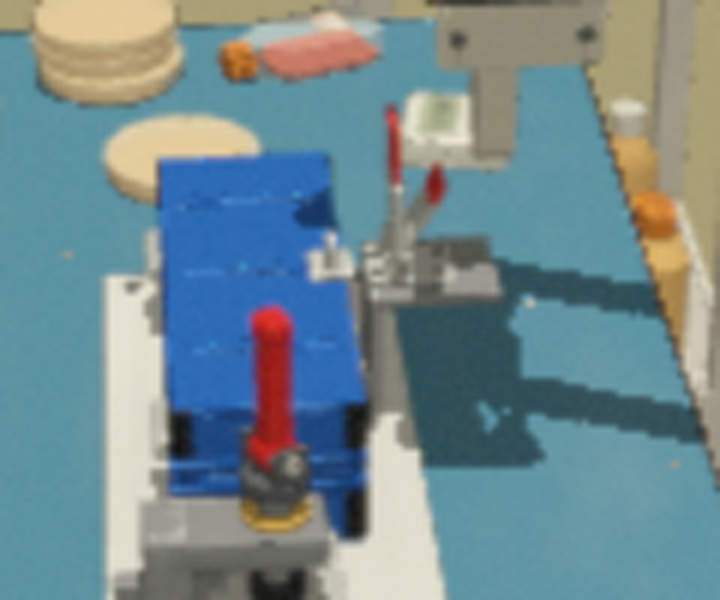

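The finger (495,150) stands on the robot side, above the handle (437,170) and level with the bail tab (392,130). Pushing the bail over.

```bash
python3 -m handwheel '[[1,-0.012,0,-0.005,0,0,0],[1,-0.024,0,-0.005,0,0,0],[1,-0.036,0,-0.005,0,0,0],[1,-0.044,0,-0.006,0,0,0],[1,-0.052,0,-0.006,0,0,0],[1,-0.059,0,-0.002,0,0,0],[1,-0.066,0,0.002,0,0,0],[1,-0.072,0,0.007,0,0,0],[1,-0.078,0,0.013,0,0,0],[1,-0.081,0,0.018,0,0,0],[1,-0.084,0,0.023,0,0,0],[1,-0.086,0,0.028,0,0,0],[1,-0.088,0,0.033,0,0,0],[1,-0.091,0,0.039,0,0,0],[1,-0.094,0,0.044,0,0,0],[1,-0.095,0,0.047,0,0,0],[1,-0.095,0,0.047,0,0,0],[1,-0.095,0,0.047,0,0,0]]'
python3 - <<'E'
from h import *
print(robot.read_state()['tool_pos'])
C=cam('side');cv2.imwrite('pics/s8.png',cv2.resize(cv2.cvtColor(C[0]['frame'],cv2.COLOR_RGB2BGR)[170:270,280:400],(720,600),interpolation=cv2.INTER_CUBIC))
E
```

```text
t: 20.82
tool_pos: [0.5215, -0.1433, 0.1167]
orientation: [-0.019, 3.141, -0.0]
force: [-0.2, 0.3, 0.1]
opening: 0.0005
gripper_force: 0.0
[ 0.52145826 -0.14331194  0.11666572]
```

View pics/s8.png

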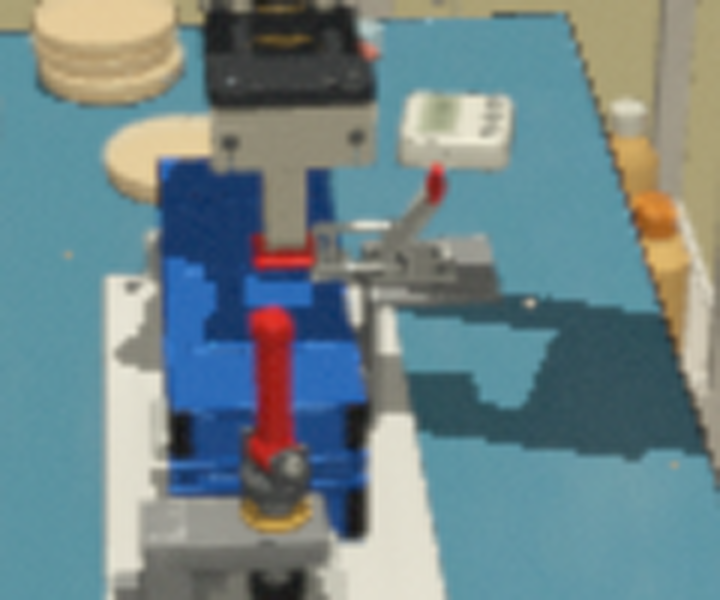

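The bail lies nearly level under the finger (285,245), handle still up (437,180). A slight push to make sure.

```bash
python3 -m handwheel '[[1,0,0,0.003,0,0,0],[1,0,0,0.004,0,0,0],[1,0,0,0.004,0,0,0]]'
```

```text
t: 21.25
tool_pos: [0.5218, -0.1435, 0.116]
orientation: [-0.019, 3.14, -0.001]
force: [-12.5, 5.3, 26.0]
opening: 0.0002
gripper_force: 12.9
```

```bash
python3 -m handwheel '[[1,0,0,-0.03,0,0,0],[1,0,0,-0.058,0,0,0],[1,0.043,0,-0.058,0,0,0],[1,0.046,0,-0.028,0,0,0],[1,0.048,0,-0.028,0,0,0],[1,0.053,0,-0.027,0,0,0],[1,0.058,0,-0.026,0,0,0],[1,0.063,0,-0.026,0,0,0],[1,0.067,0,-0.025,0,0,0],[1,0.071,0,-0.024,0,0,0],[1,0.075,0,-0.019,0,0,0],[1,0.079,0,-0.013,0,0,0],[1,0.081,0,-0.007,0,0,0],[1,0.084,0,-0.002,0,0,0],[1,0.085,0,0.001,0,0,0],[1,0.085,0,0.004,0,0,0],[1,0.085,0,0.005,0,0,0],[1,0.085,0,0.005,0,0,0]]'
python3 - <<'E'
from h import *
print(robot.read_state()['tool_pos'])
C=cam('side');cv2.imwrite('pics/s9.png',cv2.resize(cv2.cvtColor(C[0]['frame'],cv2.COLOR_RGB2BGR)[170:270,280:400],(720,600),interpolation=cv2.INTER_CUBIC))
E
```

```text
t: 23.5
tool_pos: [0.44, -0.1449, 0.1167]
orientation: [-0.02, 3.134, -0.003]
force: [-22.0, 15.7, 72.3]
opening: 0.0005
gripper_force: 33.6
[ 0.44000606 -0.14492113  0.11672203]
```

View pics/s9.png

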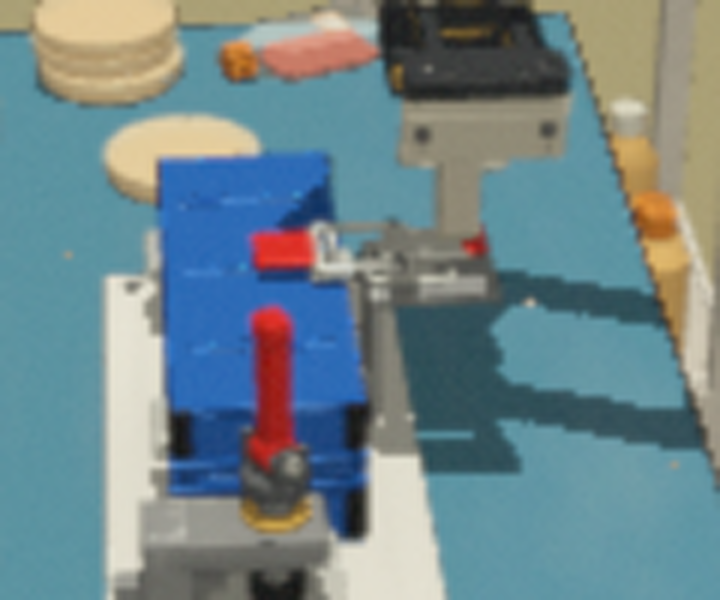

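The handle is home: its red end (475,243) is level and the bail is flat (283,250). Moving above the lever.

```bash
python3 -m handwheel '[[1,0,0,-0.05,0,0,0],[1,0,0,-0.1,0,0,0],[1,0,0,-0.14,0,0,0],[-0.3,-0.03,0.06,-0.14,0,0,0],[-0.3,-0.06,0.12,-0.14,0,0,0],[-0.3,-0.091,0.177,-0.14,0,0,0],[-0.3,-0.091,0.177,-0.14,0,0,0],[-0.3,-0.091,0.177,-0.14,0,0,0]]' 40
python3 - <<'E'
from h import *
s=robot.read_state();print(s['tool_pos'],s['q'])
C=cam('wrist'); save(C,'w10.png')
hsv=cv2.cvtColor(C[0]['frame'],cv2.COLOR_RGB2HSV); m=cv2.inRange(hsv,(0,150,80),(8,255,255))|cv2.inRange(hsv,(172,150,80),(179,255,255))
n,l,st,ce=cv2.connectedComponentsWithStats(m)
for i in range(1,n):
    if st[i,4]>100: print(st[i],ce[i],ray(C,ce[i],.15).round(4))
print('expect',proj(C,(.531,.0325,.17)),proj(C,(.531,.0325,.105)))
E
```

```text
t: 24.55
tool_pos: [0.5246, 0.0341, 0.2466]
orientation: [0.022, -3.139, 0.001]
force: [-0.3, 0.1, -0.4]
opening: 0.0454
gripper_force: 0.0
[0.52463029 0.03411946 0.24656042] [-3.22080339e-02 -7.44238078e-02  1.67157549e+00 -5.61003080e-04
  1.54686374e+00 -1.61693443e+00]
[ 82 107  33  14 426] [ 98.157277   113.53521127] [ 0.4345 -0.115   0.15  ]
[  98  209   39   31 1051] [117.33491912 224.31398668] [ 0.5099 -0.1131  0.15  ]
[308 229  24  47 830] [319.31445783 253.14819277] [0.5296 0.0327 0.15  ]
expect [318.80119038 264.19265495] [319.28790701 238.43118155]
```

View pics/w10.png

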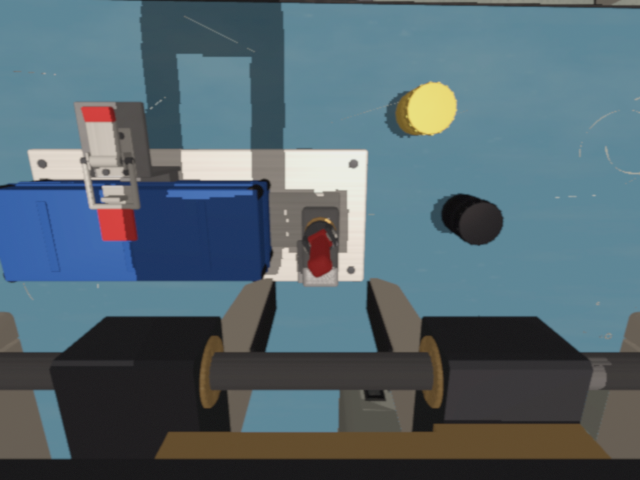

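The wrist view shows the lever standing at (319,253) where expected, with the latch closed at (115,170). Rotating the wrist back, descending round the lever and gripping.

```bash
python3 -m handwheel '[[-0.3,-0.007,-0.0015,0,0,0,-0.06],[-0.3,-0.007,-0.0015,0,0,0,-0.12],[-0.3,-0.007,-0.0015,0,0,0,-0.18],[-0.3,-0.007,-0.0015,0,0,0,-0.24],[-0.3,-0.007,-0.0015,0,0,0,-0.28],[-0.3,-0.007,-0.0015,0,0,0,-0.28],[-0.3,-0.007,-0.0015,0.05,0,0,-0.28],[-0.3,-0.007,-0.0015,0.097,0,0,-0.28],[-0.3,-0.007,-0.0015,0.097,0,0,-0.28],[1,-0.007,-0.0015,0.097,0,0,-0.28],[1,-0.007,-0.0015,0.097,0,0,-0.28],[1,-0.007,-0.0015,0.097,0,0,-0.28],[1,-0.007,-0.0015,0.097,0,0,-0.28],[1,-0.007,-0.0015,0.097,0,0,-0.28],[1,-0.007,-0.0015,0.097,0,0,-0.28],[1,-0.007,-0.0015,0.097,0,0,-0.28]]' 40
python3 - <<'E'
from h import *
s=robot.read_state();print(s['q'][5],s['force'],s['wrist_torque'])
E
```

```text
t: 26.6
tool_pos: [0.5327, 0.0323, 0.1512]
orientation: [-1.354, 2.834, -0.001]
force: [1.5, -1.1, 3.9]
opening: 0.0174
gripper_force: 40.0
-2.4980142929519316 [ 1.45074572 -1.12366964  3.93828673] [-0.03092471 -0.25027016 -0.11246972]
```

```bash
python3 -m handwheel '[[1,0,0,0,0,0,0.05],[1,0,0,0.001,0,0,0.1],[1,0,0,0.001,0,0,0.15],[1,0,0,0.001,0,0,0.2],[1,0,0,0.002,0,0,0.25],[1,0,0,0.002,0,0,0.3],[1,0,0,0.002,0,0,0.35],[1,0,0,0.003,0,0,0.4],[1,0,0,0.003,0,0,0.45],[1,0,0,0.003,0,0,0.5],[1,0,0,0.003,0,0,0.55],[1,0,0,0.004,0,0,0.6],[1,0,0,0.004,0,0,0.65],[1,0,0,0.004,0,0,0.7],[1,0,0,0.005,0,0,0.75],[1,0,0,0.005,0,0,0.75]]'
python3 - <<'E'
from h import *
s=robot.read_state();print(s['q'][5],s['force'],s['wrist_torque'])
E
```

```text
t: 28.6
tool_pos: [0.5331, 0.0331, 0.1464]
orientation: [2.101, 2.335, 0.004]
force: [2.3, 3.4, 5.4]
opening: 0.0175
gripper_force: 40.0
-0.14038015353011055 [2.29012466 3.41259696 5.43538696] [ 0.52409388 -0.5162345   0.04086477]
```

```bash
python3 -m handwheel '[[1,0,0,0,0,0,0.04],[1,0,0,0,0,0,0.08],[1,0,0,0.001,0,0,0.12],[1,0,0,0.001,0,0,0.16],[1,0,0,0.001,0,0,0.16]]'
python3 - <<'E'
from h import *
s=robot.read_state();print(s['q'][5],s['force'],s['wrist_torque'])
E
python3 -m handwheel '[[1,0,0,0,0,0,0.04],[1,0,0,0,0,0,0.08],[1,0,0,0.001,0,0,0.12],[1,0,0,0.001,0,0,0.16],[1,0,0,0.001,0,0,0.16]]'
python3 - <<'E'
from h import *
s=robot.read_state();print(s['q'][5],s['force'],s['wrist_torque'])
E
```

```text
t: 29.22
tool_pos: [0.5331, 0.0327, 0.1454]
orientation: [2.613, 1.743, 0.003]
force: [2.1, 2.7, 5.1]
opening: 0.0172
gripper_force: 40.0
0.35878557075748285 [2.1493791  2.70395153 5.14093921] [ 0.3956324  -0.57306165 -0.02082183]
t: 29.85
tool_pos: [0.533, 0.0326, 0.1444]
orientation: [2.964, 1.04, 0.003]
force: [3.7, 2.8, 5.4]
opening: 0.0176
gripper_force: 40.0
0.860899105112976 [3.66262288 2.80995866 5.44274526] [ 0.35138205 -0.42208343  0.07017161]
```

```bash
python3 -m handwheel '[[1,0,0,0,0,0,0.04],[1,0,0,0,0,0,0.08],[1,0,0,0.001,0,0,0.12],[1,0,0,0.001,0,0,0.16]]'
python3 - <<'E'
from h import *
s=robot.read_state();print(s['q'][5],s['force'],s['wrist_torque'])
E
python3 -m handwheel '[[1,0,0,0,0,0,0.04],[1,0,0,0,0,0,0.08],[1,0,0,0.001,0,0,0.12],[1,0,0,0.001,0,0,0.16]]'
python3 - <<'E'
from h import *
s=robot.read_state();print(s['q'][5],s['force'],s['wrist_torque'])
E
python3 -m handwheel '[[1,0,0,0,0,0,0.04],[1,0,0,0,0,0,0.08],[1,0,0,0.001,0,0,0.12],[1,0,0,0.001,0,0,0.16]]'
python3 - <<'E'
from h import *
s=robot.read_state();print(s['q'][5],s['force'],s['wrist_torque'])
C=cam('side');cv2.imwrite('pics/s11.png',C[0]['frame'][...,::-1])
E
```

```text
t: 30.35
tool_pos: [0.5326, 0.0327, 0.1436]
orientation: [-3.13, -0.266, -0.002]
force: [-0.8, 3.0, 8.7]
opening: 0.0161
gripper_force: 40.0
1.365810492031408 [-0.83692283  2.98228137  8.70222004] [ 0.36143376  0.2872104  -0.00343322]
t: 30.85
tool_pos: [0.5332, 0.0327, 0.1435]
orientation: [-3.098, 0.519, -0.004]
force: [1.5, 2.1, 12.9]
opening: 0.0173
gripper_force: 40.1
1.8677533452994297 [ 1.53037391  2.05213013 12.88572581] [0.3642157  0.06349591 0.79598909]
t: 31.35
tool_pos: [0.5333, 0.0331, 0.1431]
orientation: [-2.87, 1.273, -0.004]
force: [-1.6, 3.6, 16.9]
opening: 0.0182
gripper_force: 40.0
2.3710825783354474 [-1.55862     3.56592148 16.91980955] [0.6948805  0.47209745 0.14730652]
```

Torque rose to 0.8 N m with the reaction force climbing around q6≈1.4–1.9: the axle is at its stop and the pads then slipped. Re-gripping squared to the snug orientation and tightening once more to confirm.

```bash
python3 -m handwheel '[[0.3,0,0,-0.002,0,0,0],[0.3,0,0,-0.004,0,0,0],[0.3,0,0,-0.004,0,0,0],[0.3,0,0,-0.004,0,0,-0.05],[0.3,0,0,-0.004,0,0,-0.1],[0.3,0,0,-0.004,0,0,-0.15],[0.3,0,0,-0.004,0,0,-0.2],[0.3,0,0,-0.004,0,0,-0.25],[0.3,0,0,-0.004,0,0,-0.3],[0.3,0,0,-0.004,0,0,-0.35],[0.3,0,0,-0.004,0,0,-0.35],[1,0,0,-0.004,0,0,-0.35],[1,0,0,-0.004,0,0,-0.35],[1,0,0,-0.004,0,0,-0.35],[1,0,0,-0.004,0,0,-0.35]]' 40
python3 - <<'E'
from h import *
s=robot.read_state();print(s['q'][5],s['force'],s['wrist_torque'])
E
python3 -m handwheel '[[1,0,0,0,0,0,0.03],[1,0,0,0,0,0,0.06],[1,0,0,0,0,0,0.08],[1,0,0,0,0,0,0.08]]'
python3 - <<'E'
from h import *
s=robot.read_state();print(s['q'][5],s['force'],s['wrist_torque'])
E
```

```text
t: 33.28
tool_pos: [0.5321, 0.0325, 0.1445]
orientation: [-3.114, -0.412, 0.0]
force: [-0.4, 1.1, -0.9]
opening: 0.017
gripper_force: 40.0
1.27231931035995 [-0.36110044  1.12417002 -0.86081587] [ 0.20854051  0.28071003 -0.09215171]
t: 33.78
tool_pos: [0.5317, 0.0326, 0.1445]
orientation: [-3.141, -0.02, 0.002]
force: [-2.5, 2.9, 1.3]
opening: 0.0157
gripper_force: 40.0
1.5228445727708244 [-2.45939796  2.85279592  1.31173488] [0.38866106 0.89990985 0.03923514]
```

```bash
python3 -m handwheel '[[1,0,0,0,0,0,0.02],[1,0,0,0,0,0,0.04],[1,0,0,0,0,0,0.04]]'
python3 - <<'E'
from h import *
s=robot.read_state();print(s['q'][5],s['force'],s['wrist_torque'])
E
```

```text
t: 34.15
tool_pos: [0.5316, 0.0328, 0.1445]
orientation: [-3.136, 0.175, 0.002]
force: [-4.9, 2.3, 1.9]
opening: 0.0156
gripper_force: 41.6
1.6473062251380761 [-4.8781461   2.33738752  1.90335864] [0.46523416 0.93218739 0.83183118]
```

The stop is felt (0.83 N m) with the lever square in the pads: snug. Releasing, lifting, and going to the far (+x) side of the lever.

```bash
python3 -m handwheel '[[0.3,0,0,0,0,0,0],[0.3,0,0,0,0,0,0],[0.3,0,0,0,0,0,0],[0.3,0,0,-0.03,0,0,0],[0.3,0,0,-0.06,0,0,0],[0.3,0,0,-0.06,0,0,-0.035],[1,0.04,-0.004,-0.06,0,0,-0.035],[1,0.04,-0.004,-0.06,0,0,-0.035],[1,0.04,-0.004,-0.06,0,0,-0.035]]' 20
python3 - <<'E'
from h import *
s=robot.read_state();print(s['tool_pos'],R.from_rotvec(s['orientation']).as_matrix().round(3))
C=cam('wrist'); hsv=cv2.cvtColor(C[0]['frame'],cv2.COLOR_RGB2HSV); m=cv2.inRange(hsv,(0,150,80),(8,255,255))|cv2.inRange(hsv,(172,150,80),(179,255,255))
n,l,st,ce=cv2.connectedComponentsWithStats(m)
for i in range(1,n):
    if st[i,4]>100: print(st[i],ce[i])
print(proj(C,(.531,.0325,.162)),proj(C,(.531,.0325,.1)))
E
```

```text
t: 35.28
tool_pos: [0.5721, 0.0317, 0.2044]
orientation: [3.142, -0.006, -0.001]
force: [0.3, -0.1, 0.9]
opening: 0.0067
gripper_force: 0.0
[0.5721196  0.03169008 0.20439598] [[ 1.    -0.004 -0.001]
 [-0.004 -1.    -0.   ]
 [-0.001  0.    -1.   ]]
[312 277  19  62 980] [320.79897959 308.59897959]
[ 520  287   43   34 1265] [540.60711462 303.00316206]
[512 396  28  11 293] [525.30716724 400.74744027]
[319.35564903 335.73518339] [319.66679401 293.36246006]
```

```bash
python3 -m handwheel '[[1,0,0,0.03,0,0,0],[1,0,0,0.05,0,0,0],[1,-0.019,0,0.05,0,0,0],[1,-0.0265,0,0.05,0,0,0],[1,-0.034,0,0.047,0,0,0],[1,-0.04,0,0.045,0,0,0],[1,-0.048,0,0.047,0,0,0],[1,-0.0546,0,0.049,0,0,0],[1,-0.063,0,0.054,0,0,0],[1,-0.071,0,0.061,0,0,0],[1,-0.077,0,0.069,0,0,0],[1,-0.081,0,0.078,0,0,0],[1,-0.084,0,0.084,0,0,0],[1,-0.086,0,0.088,0,0,0],[1,-0.086,0,0.0905,0,0,0],[1,-0.086,0,0.092,0,0,0],[1,-0.086,0,0.092,0,0,0]]'
```

```text
t: 37.45
tool_pos: [0.4888, 0.0317, 0.1145]
orientation: [3.141, -0.006, 0.009]
force: [7.8, -1.2, 4.8]
opening: 0.0003
gripper_force: 8.4
```

```bash
python3 -m handwheel '[[1,0,0,0.002,0,0,0],[1,0,0,0.003,0,0,0],[1,0,0,0.003,0,0,0]]'
python3 -m handwheel '[[1,0,0,-0.05,0,0,0],[1,0,0,-0.11,0,0,0],[1,0,0,-0.17,0,0,0],[1,0.05,0.06,-0.2,0,0,0],[1,0.05,0.06,-0.2,0,0,0],[1,-0.1,0.2,-0.25,0,0,0],[1,-0.1,0.2,-0.25,0,0,0],[1,-0.1,0.2,-0.25,0,0,0]]'
python3 - <<'E'
from h import *
C=cam('side');a=cv2.resize(C[0]['frame'][170:270,270:390],(720,600),interpolation=cv2.INTER_CUBIC)
T=cam('top');b=cv2.resize(T[0]['frame'][180:295,270:420],(390,300),interpolation=cv2.INTER_CUBIC)
o=np.zeros((600,800,3),np.uint8); o[:333,:400]=cv2.resize(a,(400,333)); o[300:,400:790]=b
cv2.imwrite('pics/fin.png',o[...,::-1])
E
```

```text
t: 37.83
tool_pos: [0.4887, 0.0317, 0.1133]
orientation: [3.141, -0.006, 0.009]
force: [-3.1, -2.8, 22.6]
opening: 0.0007
gripper_force: 16.2
t: 38.83
tool_pos: [0.4005, -0.1523, 0.3534]
orientation: [-3.141, 0.004, 0.003]
force: [0.2, -1.7, 0.1]
opening: 0.0003
gripper_force: 0.0
```

View pics/fin.png

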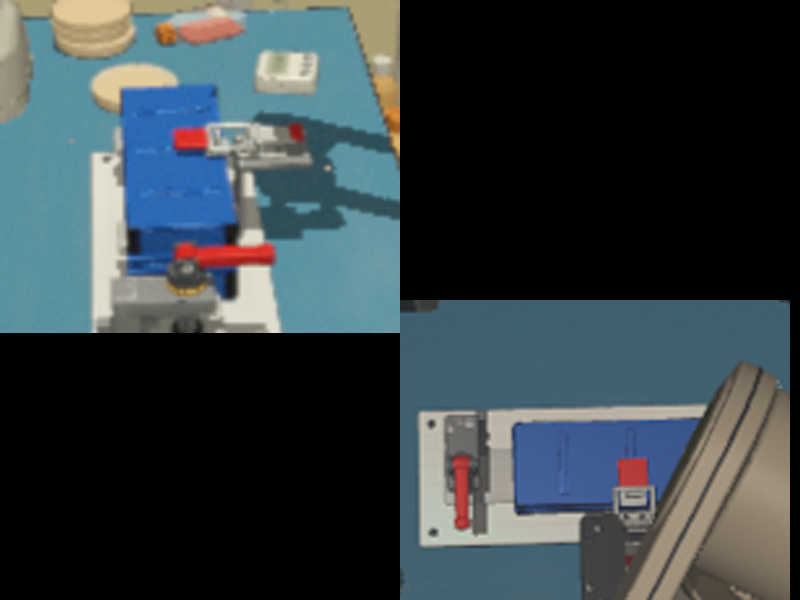

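The lever is folded level and points straight to the latch side (462,490). Bail (632,472), handle and lid are home, and the dish and timer are in place. I viewed crops only, so I'll do a last check that no further jar was missed.

```bash
python3 - <<'E'
from h import *
for n in ('top','side'):
    C=cam(n)
    for k in ('jar_0_mid','jar_3_mid','jar_1_mid'):
        for r in robot.regions_of(C[0],k)[:4]:
            ys,xs=np.nonzero(r['mask']); print(n,k,round(r['conf'],2),np.round(r['rect']),C[0]['frame'][ys,xs].mean(0).round())
C=cam('top'); w=[ray(C,(u,v),0).round(2)[:2].tolist() for u,v in((0,0),(639,479))]; print(w)
print(robot.read_state()['force'])
E
```

```text
top jar_1_mid 0.72 [230. 238. 247. 260.] [44. 49. 52.]
top jar_1_mid 0.7 [251. 281. 265. 299.] [161. 152.  66.]
side jar_0_mid 0.38 [306. 194. 366. 276.] [ 83. 110. 148.]
side jar_3_mid 0.73 [323. 246. 352. 251.] [188.  55.  51.]
side jar_1_mid 0.82 [322. 292. 341. 328.] [29. 34. 35.]
side jar_1_mid 0.69 [362. 275. 381. 306.] [189. 168.  50.]
side jar_1_mid 0.23 [297. 189. 322. 204.] [212. 194. 153.]
[[1.34, 0.96], [-0.1, -0.88]]
[ 0.38675386 -0.01541503  0.31158931]
```

Only the black and yellow look-alikes remain on the worktop; the other hits are the lever, the lid and the dish.

```bash
python3 -c "
from plant import robot
print(robot.close_job())"
```

```text
the job is handed in; nothing more can be done
None
```

The job is handed in, and the final camera views show it finished: both closed jars (green and blue caps) are in the crate, the lid is shut, the bail and latch handle are home, and the axle is snug with its lever folded down. The hand-in returned no verdict.

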